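Centre-punch the drill spot through the pattern bracket

TASK

Mark the drill spot on the bracket blank in the vice: take the spring-loaded centre punch out of the wooden tool block, stand its point on the blank through the round hole of the finished bracket clamped over it (not the slot), and press straight down, the punch held upright, until you feel its hidden spring snap, then stop at once instead of bearing down on the work. Lift off so that the point springs out again, and put the punch back in its own hole in the block, resting on its collar; make no punch mark anywhere else and leave the other tools as they are.

Things in the scene. Friction and masses are not known exactly. Their poses are not given: they have to be found in the camera images.
- punch: Spring-loaded centre punch, 0.15-0.2 kg, standing point down in one hole of the block, hung by its collar. Round; z axis = long axis, up. Origin on the axis at the lower mouth of the nose, where the point comes out. Above the origin: nose 9.4 mm thick at 0, 12 mm from 10 to 38 mm; collar 24 mm across from 38 to 44; dark barrel 19 mm across from 44 to 98; cap 21 mm across from 98 to 112 (top).
- punch_grip (a point): Middle of the punch's knurled grip barrel, on its axis, 71 mm above the punch's origin: the place to hold it.
- punch_pin (a joint): Travel of the punch's point into the body, m. The point, a 7 mm pin with a 5 mm cone, stands 20 to 36 mm out below the punch's origin, set differently each time and not shown by the poses: feel for it. Pushed in, it resists with 4 N at once, 9 N at 4 mm, 14 N at 7 mm; then the spring snaps (counts from 9 mm) and the force falls to about 5 N; solid stop at 10.5 mm. Springs out when lifted.
- block: Fixed wooden tool block, 70 x 235 mm, 90 mm high; origin in the middle of its underside, z up, y along its length. Four upright through holes, 15 mm across, on its middle line at y = -82.5, -27.5, 27.5, 82.5 mm, holding the punch, a drift, a screwdriver and a cold chisel in any order. The punch's collar rests on the top: its origin is then 52 mm above the bench.
- spot (a point): The drill spot: the point on the blank's top face, 53 mm above the bench, at the centre of the bracket's round hole (9.5 mm across, 1 mm chamfer, through the 6 mm thick flat leg, whose top is so 6 mm above this point). z up, x and y as the vice's. From 7 to 40 mm along -y from the spot the leg's top is plain flat metal.
- bracket: Finished zinc angle bracket clamped over the blank as the pattern. Flat leg 44 mm (x) x 110 mm (y) x 6 mm, origin under its middle; round hole at y = +32 mm; square-ended slot, 9 x 26 mm, at y = -22 mm; the other leg stands 45 mm high at the -y end. Fixed.
- vice: Fixed grey drill-press vice, about 230 mm long with its screw, 142 mm wide, 58 mm high over the jaws; origin on the bench under the middle of the clamped work, z up, x from the screw towards the fixed jaw, y along the jaws. Carries the blank and, on it, the bracket; the spot is at (0, 32, 53) mm in its frame.
- blank: The bracket blank: flat dark steel strip, 44 x 150 x 5 mm, lying along the vice's y under the bracket and clamped with it. Origin under its middle, 48 mm above the bench. Snapping the punch needs 14 to 15 N; to spare its point the work must never be pressed with more than 20 N, nor with more than 12 N once the punch has snapped.
- drift: Bystander in the block: slim steel drift, 13 mm across, with a collar; its top is 147 mm above the bench.
- driver: Bystander in the block: screwdriver with a black handle, 29 mm across; its top is 168 mm above the bench.
- chisel: Bystander in the block: cold chisel with an eight-sided dark shank, 23 mm across; its top is 140 mm above the bench.
- spanner: Bystander: spanner, 170 mm long, 38 mm wide, lying between the vice and the block.
- oilcan: Bystander: steel oil can, 60 mm across, 125 mm high.
- tape: Bystander: tape measure, 72 x 72 x 34 mm.
- square: Bystander: engineer's square lying flat, 100 x 150 mm.
Things that resemble listed ones, but are neither listed nor needed, are in the scene too. What is shaped like the punch but blue or green is not meant.

How it is judged:
On the way, in this order (a step that is already met when the one before it is completed fails the run):
1. the punch is lifted clear of the block (distance of punch from where it was at the start of the episode above 0.075 m), for 0.05 s.
2. the punch has snapped, upright, with its point on the blank in the round hole (value of joint punch_pin above 0.009 m and contact force between punch and blank above 0.8 N and horizontal distance between punch and spot below 0.0035 m and angle between punch's own z axis and vertical below 0.12 rad), for 0.04 s.
3. the punch is lifted off the work and its point has sprung out (value of joint punch_pin below 0.002 m and z of punch in the frame of spot above 0.045 m), for 0.1 s.
At the end, for the whole second after the job is handed in: The punch stands upright (within 0.08 rad) in the hole it came from, within 6 mm of its starting position (so down on its collar), at rest, with its point sprung out (distance of punch from where it was at the start of the episode below 0.006 m and angle between punch's own z axis and vertical below 0.08 rad and linear speed of punch below 0.02 m/s and value of joint punch_pin below 0.002 m); the robot touches nothing.
It fails at once if the punch is snapped anywhere but over the drill spot, or leaning (value of joint punch_pin above 0.009 m and (horizontal distance between punch and spot above 0.006 m or angle between punch's own z axis and vertical above 0.15 rad)).
It fails at once if the punch bears on the work (vice, bracket or blank) with more than 20 N, or more than 12 N while snapped (contact force between punch and vice above 20 N or (value of joint punch_pin above 0.009 m and contact force between punch and vice above 12 N)).
It fails at once if another tool in the block is shifted by 20 mm or tipped (distance of any of drift, driver, chisel from where it was at the start of the episode above 0.02 m or angle between any of drift, driver, chisel's own z axis and vertical above 0.35 rad).
It fails at once if a thing lying on the bench is shifted by 20 mm (distance of any of spanner, oilcan, tape, square from where it was at the start of the episode above 0.02 m).
It also fails if it takes over 69 s, if anything falls off the work surface, if the arm or the gripper's body presses on something with over 40 N, if the wrist force passes 120 N, or if a joint passes its speed limit or range.

ROBOT

A 6-joint arm with a two-finger parallel gripper is mounted at the origin on the work surface. World frame = base frame: x ahead of the robot, y to its left, z up, the work surface at z = 0. Lengths are in m, angles in rad, forces in N, time in s.
With the tool pointing down it reaches from about 0.35 to 0.925 m from the base axis. Payload 6.4 kg.
Tool frame: the origin (TCP) lies at the very end of the fingers, on their centre line; the grasp point (between the pads) lies 19 mm behind it (robot.hold_point_z is the distance from the TCP to the grasp point, in m); z points along the fingers, x is the direction in which the jaws open and shut, and the axes are right-handed (so a half turn about z gives the same grasp; the last joint's range is limited). The gripper opens to 85 mm and grips with 20 to 120 N. Pads are 22 mm wide; open, the fingers measure 114 mm over their backs; the gripper's body (76 mm by 85 mm) begins 54 mm behind the grasp point. The pads swing forward as they close: fully open they stand 13 mm farther back than shut.
Start: joints at [-1.505, 0.245, 1.558, -0, 1.339, -0.174], TCP at [0.154, -0.631, 0.231] pointing down, gripper open.
Joint ranges: [-3.13, 3.13], [-1.02, 2.26], [0.13, 2.54], [-0.95, 4.09], [0.21, 2.88], [-2.74, 2.74]. Speed limits (rad/s): [2.57, 2.57, 3.14, 3.14, 3.14, 3.14].

INTERFACE

Orientations are given as a rotation vector (axis times angle).
In Python, from plant import robot gives the robot as it stands.
- The arm moves only by the tool jog_arm, never from a script. Its argument "deltas" is a list of rows, each a list of 4 numbers: the shift along the world's x, y, z in mm, then the turn about the world's z in rad. A call has 1 to 10 rows; each row shifts and turns the pose as measured when the row begins; what a row does not reach is not made up. A row lasts 1/12 s, in which the tool goes at most 41.7 mm and 7.16 degrees, less where a joint would pass 70% of its speed; a pose out of reach is approached as far as the arm can. A call is refused whole if a number of a shift passes 41.7 or a number of a turn 0.125, either way. A call with a gripper value outside its range is refused whole. "fingers" is the finger opening in mm, from 0 to 85.4, set as the call begins (left out, the last holds). The fingers move at their own pace and stop on an object; "squeeze" is the grip in N (left out, the last holds). Time passes only in rows, so rows that do not move let the fingers close. It gives the time, the measured TCP pose, the force and the opening at its end, in the units of the state.
- robot.get_state(): the state, without advancing time (a new reading comes with each control period).
- robot.camera(name): name is "scene" or "top"; returns a dict with "image" (384x512x3 uint8, red, green, blue), "z_map" (384x512 float32, m along the optical axis (not along the pixel's ray), 0 where there is no reading), "fx", "fy", "cx", "cy" (pixels), "cam_to_world" (4x4, takes a point from camera to world coordinates). Camera axes: x right, y down, z forward; pixel columns grow to the right and rows downward; lengths in m; the calibration is good to about 2 mm. A picture is of the moment at which its call begins.
- robot.job_done(): hands the job in, once; it reports no verdict.
The state is a dict: "time_s": time; "joints": joint angles; "joint_velocities": joint speeds; "tau": joint torques, N m; "ee_pos": TCP position; "tcp_rot": TCP orientation; "wrist_force": force on the tool from outside, world axes, zero at the start; "moment": the same for the moment, N m; "gripper_width": finger opening in m.
Only numpy, scipy, OpenCV 4.12 (cv2) and the standard library are available. Lean on these libraries where they do the work, as an engineer would, in place of code of your own. Each camera call takes 0.05 s, during which the arm holds its last target. There are 200 camera calls.

## Working session

There is one attempt and no reset: what is moved stays moved. The work goes in short steps, Python scripts to look and compute and a tool call to move; the robot and the scene stay as the last step left them, time stands still between calls to the robot, and variables do not carry over. Pictures are saved under pics/ and viewed, about 8 in all and at most 12, crops included, and the job is handed in when it is done.

Besides the shell and the picture viewer there is one more tool, called after "Emit:" as a command line: name --pt "numbers of a row" for each row, then --argument value for the rest. jog_arm: Moves the arm, as the interface text tells. Its arguments: {"type":"object","properties":{"deltas":{"type":"array"},"fingers":{"type":"number"},"squeeze":{"type":"number"}},"required":["deltas"]}

```bash
mkdir -p pics; cat > h.py <<'E'
import numpy as np, cv2
from plant import robot
def cam(n):
    c=robot.camera(n); z=c["z_map"]; v,u=np.mgrid[:384,:512]
    P=np.stack([(u-c["cx"])/c["fx"]*z,(v-c["cy"])/c["fy"]*z,z,np.ones_like(z)],-1)@c["cam_to_world"].T
    W=P[...,:3].copy(); W[z==0]=np.nan
    return c,W
E
python3 - <<'E'
from h import *
for n in("top","scene"):
    c,W=cam(n); np.savez(f"pics/{n}0.npz",W=W,im=c["image"],M=c["cam_to_world"],k=[c["fx"],c["fy"],c["cx"],c["cy"]])
    cv2.imwrite(f"pics/{n}0.png",cv2.resize(c["image"][...,::-1],(800,600),interpolation=cv2.INTER_CUBIC))
    print(n,c["cam_to_world"].round(3).tolist(),c["fx"],c["cx"],c["cy"])
print(robot.get_state())
E
```

```text
top [[-0.084, -0.973, 0.215, 0.373], [-0.996, 0.083, -0.014, -0.02], [-0.004, -0.215, -0.977, 1.116], [0.0, 0.0, 0.0, 1.0]] 444.5554999460684 261.8347426055888 194.706152274258
scene [[0.79, 0.341, -0.51, 1.041], [0.614, -0.461, 0.641, -0.616], [-0.017, -0.819, -0.573, 0.618], [0.0, 0.0, 0.0, 1.0]] 393.42889561787257 252.6284892716614 181.0939359230095
{'time_s': 0.1, 'joints': array([-1.50512004e+00,  2.45732848e-01,  1.55886594e+00, -2.69115377e-05,
        1.33871181e+00, -1.74081696e-01]), 'joint_velocities': array([ 0.00101298, -0.00222828, -0.00304761,  0.00220671, -0.00152706,
       -0.00036037]), 'tau': array([-6.96802999e-04, -4.30670393e+01, -3.27129257e+01, -7.98801921e-05,
        2.86059905e-03,  1.47370338e-05]), 'ee_pos': array([ 0.15433183, -0.63090567,  0.23031188]), 'tcp_rot': array([-2.47017868e+00,  1.93904485e+00,  1.83184915e-03]), 'wrist_force': array([0.84447759, 0.46891375, 0.50959363]), 'moment': array([-0.04124314, -0.04232145, -0.01297156]), 'gripper_width': 0.08512594504921726}
```

View pics/top0.png

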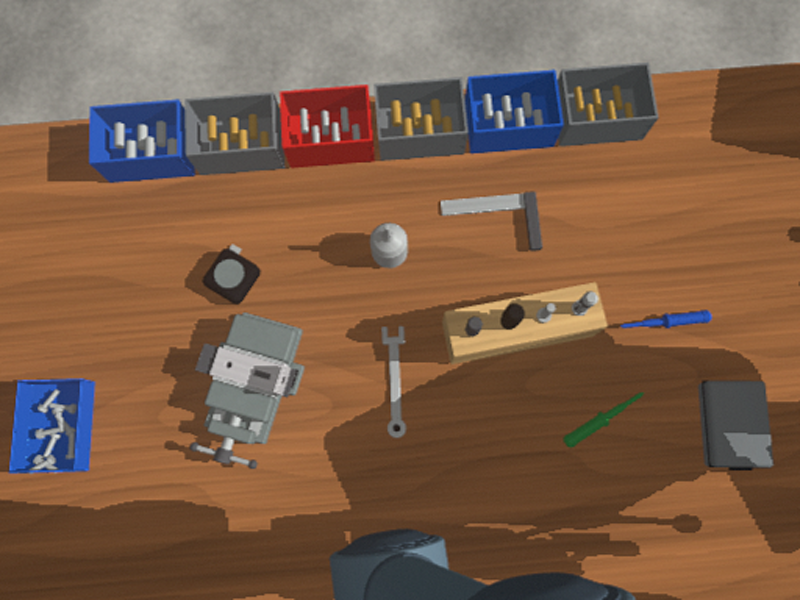

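View pics/scene0.png

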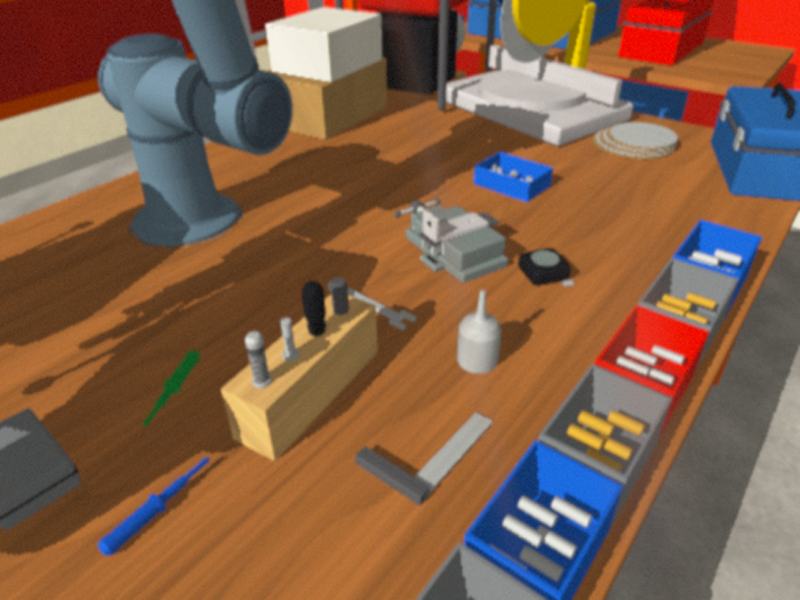

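The top view shows the block running from (445,335) to (605,310). Left to right it holds the chisel (474,325), driver (512,316), drift (547,312) and the grey punch with a bright cap (588,300). The vice is at about (250,370), with the bracket's round hole at (230,365).

```bash
cat > m.py <<'E'
from h import *
d=np.load("pics/top0.npz"); W=d["W"]; im=d["im"]
x,y,z=W[...,0],W[...,1],W[...,2]
v,u=np.mgrid[:384,:512]
def roi(a,b,c,e): return (u>a)&(u<b)&(v>c)&(v<e)
B=roi(275,395,175,240)
m=B&(abs(z-.09)<.006); r=cv2.minAreaRect((np.c_[x[m],y[m]]*1000).astype(np.float32)); print("block",r,np.median(z[m]),m.sum())
m=B&(z>.155)&(u>350); print("cap pts",m.sum(),x[m].mean(),y[m].mean(),z[m].max(), np.ptp(x[m]),np.ptp(y[m]))
for a,b in((292,315),(315,338),(338,360),(360,392)):
    m=roi(a,b,175,225)&(z>.12); 
    if m.sum(): 
        t=np.percentile(z[m],95); k=m&(z>t-.004); print(a,k.sum(),t,x[k].mean(),y[k].mean())
V=roi(120,200,195,300)
m=V&(abs(z-.059)<.0035)&(im.min(-1)>150); print("leg",m.sum(),np.median(z[m]),cv2.minAreaRect((np.c_[x[m],y[m]]*1000).astype(np.float32)))
m=V&(z>.08); print("upleg",m.sum(),z[m].max(),cv2.minAreaRect((np.c_[x[m],y[m]]*1000).astype(np.float32)))
c=lambda a,b,e,f: cv2.resize(im[e:f,a:b,::-1],(400,400),interpolation=cv2.INTER_CUBIC)
cv2.imwrite("pics/crop1.png",np.hstack([c(125,195,205,275),c(320,390,175,245)]))
E
python3 m.py
```

```text
block ((562.2659912109375, -206.14907836914062), (71.41131591796875, 235.08824157714844), 6.186225414276123) 0.09082959364836896 2427
cap pts 72 0.570475840283719 -0.28675013205546845 0.16839426537634483 0.020598150005901705 0.018969988790446146
292 45 0.14349294926912792 0.5523745406976295 -0.1239667108036299
315 73 0.1701998105337428 0.5585454812624514 -0.17831630630485645
338 23 0.14929543037062623 0.5647163211719816 -0.23328082848094586
360 49 0.1658620934445074 0.5713334351127857 -0.28719478378558116
leg 577 0.05931093868220416 ((523.2938232421875, 216.42095947265625), (115.78431701660156, 54.386619567871094), 69.33209228515625)
upleg 83 0.10200553173928117 ((502.6377868652344, 165.54722595214844), (7.028105735778809, 42.67658233642578), 71.19451904296875)
```

View pics/crop1.png

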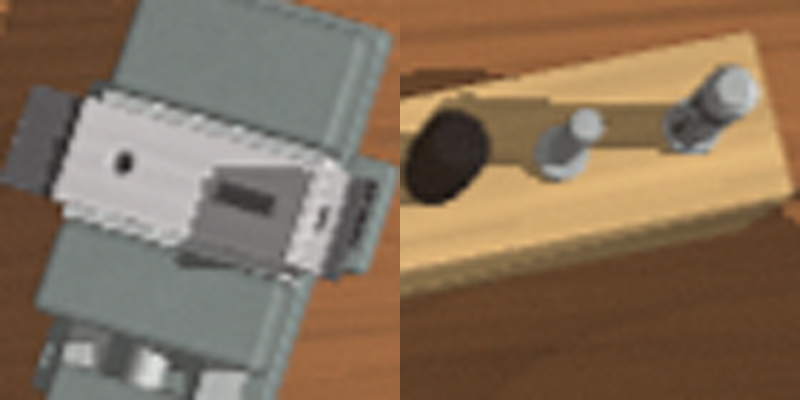

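The crop shows the round hole at crop (124,162), so the full-image pixel is about (146.2,232.9). The slot is at (243,197) and the punch cap at (735,90). Four tool tops and the block fit agree, putting the punch at about (571,-287.5) mm.

Emit:
jog_arm --pt "30 24 0 0.105" --pt "30 24 0 0.105" --pt "30 24 0 0.105" --pt "30 24 0 0.105" --pt "30 24 0 0.105" --pt "30 24 0 0.105" --pt "30 24 0 0.105" --pt "30 24 0 0.105" --pt "30 24 0 0.105" --pt "30 24 0 0.105" --fingers 50

```text
time_s: 0.93
ee_pos: [0.4572, -0.3807, 0.2248]
tcp_rot: [-3.115, 0.384, 0.012]
wrist_force: [0.6, -0.7, -0.4]
gripper_width: 0.0503
```

```bash
python3 - <<'E'
from h import *
d=np.load("pics/top0.npz"); im=d["im"]; M=d["M"]; fx,fy,cx,cy=d["k"]
g=im.astype(float).mean(-1)[226:241,139:155]
print(g[2:13,2:14].astype(int))
w=np.clip(170-g,0,None)
sub=w.copy(); yy,xx=np.mgrid[226:241,139:155]
sub[(abs(yy-233)>3)|(abs(xx-146.5)>3.5)]=0
u,v=(sub*xx).sum()/sub.sum(),(sub*yy).sum()/sub.sum()
r=M[:3,:3]@[(u-cx)/fx,(v-cy)/fy,1]; o=M[:3,3]
for h in(.059,.056): print(u,v,h,(o+r*(h-o[2])/r[2]))
W=d["W"]; x,y,z=np.moveaxis(W,-1,0); v_,u_=np.mgrid[:384,:512]
V=(u_>120)&(u_<200)&(v_>195)&(v_<300)
m=V&(z>.05)&(z<.062)&(im.min(-1)>185); 
p=np.c_[x[m],y[m]]*1000; print(len(p),cv2.minAreaRect(p.astype(np.float32)))
m=V&(abs(z-.051)<.012)&(im.min(-1)<100)&(u_<146); print("blank end",m.sum())
E
```

```text
[[185 187 186 184 185 186 186 187 189 189 190 189]
 [188 187 186 184 185 184 185 185 186 187 187 189]
 [190 189 189 189 192 191 191 187 184 183 184 184]
 [188 190 191 199 181 144 145 178 189 187 185 183]
 [184 183 193 200 137  72  69 151 187 191 189 187]
 [182 184 200 187 107  48  45 142 187 192 191 192]
 [185 183 190 177 106  47  57 160 186 186 187 190]
 [188 188 188 187 150 125 160 183 188 184 183 184]
 [186 188 189 190 184 183 188 189 187 184 185 186]
 [184 184 186 187 187 188 190 189 189 187 186 186]
 [182 183 183 185 186 185 187 189 189 189 188 188]]
146.29898593392215 233.1023879620543 0.059 [0.53485735 0.2480422  0.059     ]
146.29898593392215 233.1023879620543 0.056 [0.53531793 0.24880272 0.056     ]
211 ((528.2053833007812, 224.9913330078125), (92.42253875732422, 50.37801742553711), 68.57625579833984)
blank end 323
```

Emit:
jog_arm --pt "28.5 23.3 0 0.089" --pt "28.5 23.3 0 0.089" --pt "28.5 23.3 0 0.089" --pt "28.5 23.3 0 0.089" --pt "0 0 0 0" --pt "0 0 0 0"

```text
time_s: 1.43
ee_pos: [0.5799, -0.2742, 0.2217]
tcp_rot: [-3.128, -0.223, 0.016]
wrist_force: [0.0, -0.4, 0.5]
gripper_width: 0.0499
```

Emit:
jog_arm --pt "-4.5 -6.6 0 -0.017" --pt "-4.5 -6.6 0 -0.017" --pt "0 0 0 0" --pt "0 0 0 0"

```text
time_s: 1.77
ee_pos: [0.5677, -0.29, 0.2202]
tcp_rot: [-3.131, -0.158, 0.02]
wrist_force: [-0.2, -0.8, 0.4]
gripper_width: 0.0503
```

```bash
cat >> h.py <<'E'
from scipy.spatial.transform import Rotation as R
def st():
    s=robot.get_state(); A=R.from_rotvec(s["tcp_rot"]).as_matrix()
    print("t",round(s["time_s"],2),"p",(s["ee_pos"]*1000).round(2),"yaw",np.degrees(np.arctan2(A[1,0],A[0,0])).round(2),"zaxis",A[:,2].round(4),"xaxis_z",A[2,0].round(4),"F",s["wrist_force"].round(2),"M",s["moment"].round(3),"w",round(s["gripper_width"]*1000,2))
    return s,A
E
python3 - <<'E'
from h import *
st()
c,W=cam("scene"); im=c["image"]; cv2.imwrite("pics/s1.png",cv2.resize(im[120:290,110:290,::-1],(800,756))[:600])
E
```

```text
t 1.77 p [ 567.71 -290.01  220.2 ] yaw 5.78 zaxis [-0.0133  0.0062 -0.9999] xaxis_z -0.0126 F [-0.19 -0.77  0.35] M [ 0.009  0.013 -0.007] w 50.3
```

View pics/s1.png

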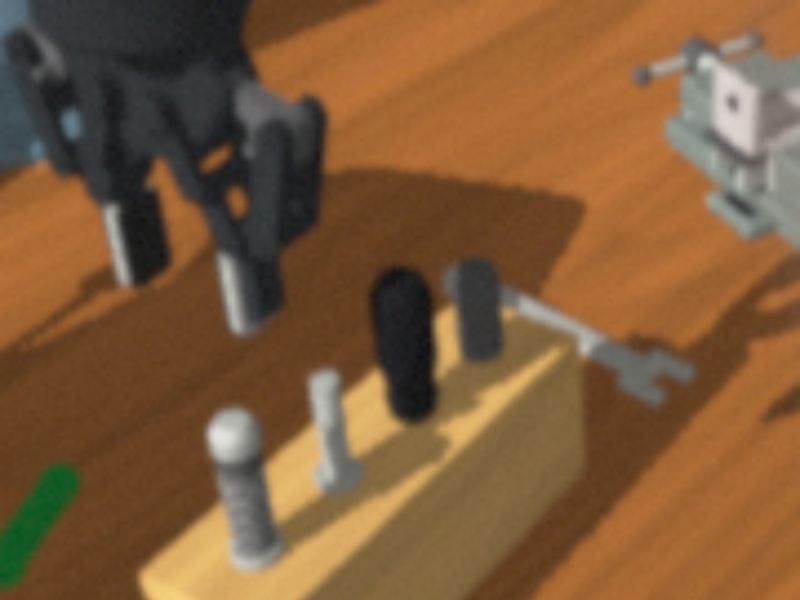

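```bash
cat >> h.py <<'E'
def proj(c,p):
    T=np.linalg.inv(c["cam_to_world"]); q=T[:3,:3]@np.array(p)+T[:3,3]; return np.array([c["fx"]*q[0]/q[2]+c["cx"],c["fy"]*q[1]/q[2]+c["cy"]])
E
python3 - <<'E'
from h import *
s,A=st(); c,W=cam("scene"); k=800/180
f=lambda p:((proj(c,p)-[110,120]+.5)*k).round(0)
p=s["ee_pos"]; print("tcp",f(p)); 
for a in(-.025,.025): print("pad",f(p+A[:,0]*a))
print("cap",f([.571,-.2875,.164]),"collar",f([.571,-.2875,.09]),f([.571,-.2875,.096]))
z=W[...,2]; 
for n,(a,b,e,g) in {"punchcap":(155,172,208,228)}.items():
    w=W[e:g,a:b].reshape(-1,3); m=(w[:,2]>.150)&(w[:,2]<.175); print(n,m.sum(),w[m].mean(0),w[m].max(0),w[m].min(0))
cw=[(a,b) for a,b in [(0,0)]]
w=W[170:200,130:180].reshape(-1,3); m=(w[:,2]>.21)&(w[:,2]<.24); print("tips",m.sum(),w[m].min(0),w[m].max(0))
E
```

```text
t 1.82 p [ 567.64 -290.17  220.24] yaw 5.78 zaxis [-0.0134  0.006  -0.9999] xaxis_z -0.0127 F [ 0.45  0.44 -0.53] M [ 0.017  0.018 -0.034] w 50.22
tcp [204. 309.]
pad [157. 290.]
pad [253. 330.]
cap [237. 421.] collar [262. 553.] [260. 543.]
punchcap 117 [ 0.57504343 -0.29315172  0.16035199] [ 0.58212025 -0.28288891  0.16690195] [ 0.56394141 -0.30129088  0.15057147]
tips 160 [ 0.53373601 -0.30569131  0.22264825] [ 0.60707378 -0.27897762  0.23979449]
```

Emit:
jog_arm --pt "1.2 1 -20 0.002" --pt "1.2 1 -20 0.002" --pt "1 0.6 -20 0" --pt "0 0 -20 0" --pt "0 0 -10 0" --pt "0 0 -5 0" --pt "0 0 0 0" --pt "0 0 0 0"

```text
time_s: 2.53
ee_pos: [0.5708, -0.2913, 0.1259]
tcp_rot: [-3.136, -0.155, 0.01]
wrist_force: [0.4, 1.0, -0.5]
gripper_width: 0.0497
```

```bash
python3 -c "
from h import *
st()"
```

```text
t 2.53 p [ 570.77 -291.33  125.87] yaw 5.67 zaxis [-0.0068  0.0018 -1.    ] xaxis_z -0.0066 F [ 0.43  0.98 -0.47] M [-0.034 -0.    -0.02 ] w 49.7
```

Emit:
jog_arm --pt "0 2 -7 0.005" --pt "0 1.5 -7 0.004" --pt "0 0.5 -5 0" --pt "0 0 -2 0" --pt "0 0 0 0" --pt "0 0 0 0"

```text
time_s: 3.03
ee_pos: [0.5728, -0.2883, 0.107]
tcp_rot: [3.135, 0.171, -0.002]
wrist_force: [-0.1, 0.1, -0.7]
gripper_width: 0.0499
```

```bash
python3 -c "
from h import *
st()"
```

```text
t 3.03 p [ 572.81 -288.27  107.04] yaw 6.25 zaxis [-0.0012 -0.0024 -1.    ] xaxis_z -0.0014 F [-0.08  0.1  -0.7 ] M [-0.047 -0.026 -0.035] w 49.94
```

Emit:
jog_arm --pt "-1.5 0.3 -2 0" --pt "0 0 0 0" --pt "0 0 0 0" --pt "0 0 0 0" --pt "0 0 0 0" --pt "0 0 0 0" --pt "0 0 0 0" --pt "0 0 0 0" --fingers 10 --squeeze 40

```text
time_s: 3.7
ee_pos: [0.5715, -0.2882, 0.1055]
tcp_rot: [3.134, 0.171, -0.0]
wrist_force: [0.4, -0.6, -0.2]
gripper_width: 0.0182
```

```bash
python3 -c "
from h import *
st()"
```

```text
t 3.7 p [ 571.51 -288.2   105.53] yaw 6.25 zaxis [-1.e-04 -3.e-03 -1.e+00] xaxis_z -0.0004 F [ 0.36 -0.61 -0.16] M [ 0.008 -0.003  0.049] w 18.19
```

Emit:
jog_arm --pt "0 0 0 0" --pt "0 0 0 0" --pt "0 0 5 0" --pt "0 0 10 0" --pt "0 0 10 0" --pt "0 0 12 0" --pt "0 0 12 0" --pt "0 0 6 0" --pt "0 0 0 0" --pt "0 0 0 0" --squeeze 90

```text
time_s: 4.53
ee_pos: [0.5716, -0.2883, 0.168]
tcp_rot: [3.132, 0.171, 0.002]
wrist_force: [1.2, 0.1, -1.6]
gripper_width: 0.0171
```

```bash
python3 -c "
from h import *
st()"
```

```text
t 4.53 p [ 571.55 -288.33  167.95] yaw 6.25 zaxis [ 0.0015 -0.0044 -1.    ] xaxis_z 0.001 F [ 1.18  0.11 -1.6 ] M [ 0.054 -0.054  0.03 ] w 17.07
```

Emit:
jog_arm --pt "0 0 15 0" --pt "0 0 25 0" --pt "0 0 25 0" --pt "0 0 25 0" --pt "0 0 15 0" --pt "0 0 5 0" --pt "0 0 0 0" --pt "0 0 0 0"

```text
time_s: 5.2
ee_pos: [0.5682, -0.2858, 0.277]
tcp_rot: [-3.134, -0.171, 0.011]
wrist_force: [0.7, -0.3, -2.6]
gripper_width: 0.0171
```

Emit:
jog_arm --pt "-1 15 0 0" --pt "-2 30 0 0" --pt "-2.5 35 0 0" --pt "-2.5 35 0 0" --pt "-2.5 35 0 0" --pt "-2.5 35 0 0" --pt "-2.5 35 0 0" --pt "-2.5 35 0 0" --pt "-2.5 35 0 0" --pt "-2.5 35 0 0"

```text
time_s: 6.03
ee_pos: [0.5324, 0.0547, 0.2576]
tcp_rot: [-3.122, -0.153, 0.052]
wrist_force: [1.2, 0.7, -1.8]
gripper_width: 0.017
```

Emit:
jog_arm --pt "0 32 0 0" --pt "0 32 0 0" --pt "0 30 0 0" --pt "0 20 0 0" --pt "0 10 0 0" --pt "0 5 0 0" --pt "0 0 0 0" --pt "0 0 0 0" --pt "0 0 0 0" --pt "0 0 0 0"

```text
time_s: 6.87
ee_pos: [0.5198, 0.1974, 0.2443]
tcp_rot: [-3.119, -0.167, 0.088]
wrist_force: [-1.2, 0.4, -1.2]
gripper_width: 0.0169
```

```bash
python3 -c "
from h import *
st()"
```

```text
t 6.87 p [519.81 197.4  244.26] yaw 6.16 zaxis [-0.0571  0.0134 -0.9983] xaxis_z -0.0553 F [-1.22  0.45 -1.24] M [ 0.031 -0.044 -0.02 ] w 16.87
```

Emit:
jog_arm --pt "1 4 -8 0" --pt "1 4 -8 0" --pt "1 4 -8 0" --pt "1 4 -8 0" --pt "1 4 -8 0" --pt "1 4 -8 0" --pt "1 2 -8 0" --pt "0 0 -4 0" --pt "0 0 0 0" --pt "0 0 0 0"

```text
time_s: 7.7
ee_pos: [0.5272, 0.2235, 0.1757]
tcp_rot: [-3.121, -0.16, 0.093]
wrist_force: [-0.7, 1.0, -1.1]
gripper_width: 0.0169
```

```bash
python3 -c "
from h import *
st()"
```

```text
t 7.7 p [527.22 223.46 175.65] yaw 5.92 zaxis [-0.0602  0.0125 -0.9981] xaxis_z -0.0586 F [-0.7   1.02 -1.07] M [ 0.005 -0.051  0.002] w 16.85
```

Emit:
jog_arm --pt "0 0 8 0" --pt "0 0 15 0" --pt "0 0 15 0" --pt "0 0 8 0" --pt "0 0 0 0" --pt "0 0 0 0"

```text
time_s: 8.2
ee_pos: [0.528, 0.2231, 0.2275]
tcp_rot: [-3.12, -0.159, 0.087]
wrist_force: [-0.4, 1.5, -2.1]
gripper_width: 0.0169
```

```bash
python3 -c "
from h import *
st()"
```

```text
t 8.2 p [527.95 223.13 227.52] yaw 5.88 zaxis [-0.0562  0.013  -0.9983] xaxis_z -0.0545 F [-0.41  1.46 -2.14] M [-0.048 -0.067  0.02 ] w 16.91
```

Emit:
jog_arm --pt "0 -30 0 0" --pt "0 -35 0 0" --pt "0 -35 0 0" --pt "0 -30 0 0" --pt "0 0 0 0" --pt "0 0 0 0" --pt "0 0 0 0"

```text
time_s: 8.78
ee_pos: [0.5263, 0.0887, 0.2259]
tcp_rot: [-3.119, -0.163, 0.088]
wrist_force: [-0.2, 0.2, -0.7]
gripper_width: 0.0169
```

```bash
python3 -c "
from h import *
st()"
```

```text
t 8.78 p [526.29  88.68 225.91] yaw 6.02 zaxis [-0.0569  0.0136 -0.9983] xaxis_z -0.0552 F [-0.22  0.2  -0.65] M [ 0.039 -0.074  0.012] w 16.89
```

Emit:
jog_arm --pt "0 8 0 0" --pt "0 14 0 0" --pt "0 14 0 0" --pt "0 14 0 0" --pt "0 14 0 0" --pt "0 14 0 0" --pt "0 8 0 0" --pt "0 0 0 0" --pt "0 0 0 0"

```text
time_s: 9.53
ee_pos: [0.5234, 0.19, 0.2239]
tcp_rot: [-3.116, -0.182, 0.093]
wrist_force: [0.8, 1.1, -1.4]
gripper_width: 0.0172
```

```bash
python3 -c "
from h import *
s,A=st();print(s['joints'],s['joint_velocities'])"
```

```text
t 9.53 p [523.44 190.01 223.91] yaw 6.71 zaxis [-0.0603  0.0153 -0.9981] xaxis_z -0.0581 F [ 0.77  1.07 -1.44] M [-0.056 -0.048  0.024] w 17.18
[0.13379243 0.06656248 1.77279257 0.02370573 1.36002483 0.0116648 ] [ 0.02924959  0.00859486 -0.00488682  0.00411921 -0.00257543  0.00627738]
```

Emit:
jog_arm --pt "35 0 0 0" --pt "35 0 0 0" --pt "35 0 0 0" --pt "0 0 0 0" --pt "0 0 0 0" --pt "0 0 0 0"

```text
time_s: 10.03
ee_pos: [0.6285, 0.1889, 0.2178]
tcp_rot: [-3.117, -0.183, 0.109]
wrist_force: [-0.5, 0.3, -0.8]
gripper_width: 0.0171
```

```bash
python3 -c "
from h import *
s,A=st();print(s['joints'])"
```

```text
t 10.03 p [628.5  188.89 217.84] yaw 6.77 zaxis [-0.0708  0.0129 -0.9974] xaxis_z -0.0688 F [-0.53  0.29 -0.82] M [ 0.034 -0.037 -0.003] w 17.1
[ 0.11136811  0.3082017   1.50749246  0.02104767  1.39493515 -0.01051893]
```

Emit:
jog_arm --pt "-35 0 0 0" --pt "-35 0 0 0" --pt "-35 0 0 0" --pt "0 0 0 0" --pt "0 0 0 0" --pt "0 0 0 0"

```text
time_s: 10.53
ee_pos: [0.5129, 0.187, 0.2132]
tcp_rot: [-3.118, -0.181, 0.122]
wrist_force: [-0.2, -0.2, -2.1]
gripper_width: 0.0173
```

```bash
python3 -c "
from h import *
s,A=st();print(s['joints'])"
```

```text
t 10.53 p [512.94 186.98 213.15] yaw 6.7 zaxis [-0.0788  0.0116 -0.9968] xaxis_z -0.0769 F [-0.2  -0.22 -2.09] M [ 0.023 -0.078 -0.053] w 17.31
[0.13140903 0.06270796 1.79779236 0.02236901 1.35784385 0.00963519]
```

Emit:
jog_arm --pt "2 0 35 0" --pt "2 0 35 0" --pt "2 0 35 0" --pt "0 0 0 0" --pt "0 0 0 0" --pt "0 0 0 0"

```text
time_s: 11.03
ee_pos: [0.5207, 0.1862, 0.3251]
tcp_rot: [-3.118, -0.18, 0.115]
wrist_force: [0.2, 0.1, -1.4]
gripper_width: 0.0172
```

```bash
python3 -c "
from h import *
s,A=st();print(s['joints'])"
```

```text
t 11.03 p [520.66 186.25 325.07] yaw 6.64 zaxis [-0.0741  0.012  -0.9972] xaxis_z -0.0723 F [ 0.2   0.15 -1.41] M [-0.013 -0.041  0.001] w 17.18
[ 0.12841801 -0.00596313  1.66263887  0.02138518  1.556995    0.01228728]
```

Emit:
jog_arm --pt "0 0 -35 0" --pt "0 0 -35 0" --pt "0 0 -35 0" --pt "0 0 0 0" --pt "0 0 0 0" --pt "0 0 0 0"

```text
time_s: 11.53
ee_pos: [0.5204, 0.1856, 0.2152]
tcp_rot: [-3.118, -0.178, 0.116]
wrist_force: [-0.7, -0.4, -1.5]
gripper_width: 0.0172
```

```bash
python3 -c "
from h import *
s,A=st();print(s['joints'])"
```

```text
t 11.53 p [520.41 185.64 215.21] yaw 6.58 zaxis [-0.0752  0.0118 -0.9971] xaxis_z -0.0733 F [-0.71 -0.36 -1.49] M [ 0.016 -0.091 -0.003] w 17.2
[0.12741731 0.07418275 1.78164632 0.02175178 1.35895519 0.00791245]
```

Emit:
jog_arm --pt "0 0 38 0" --pt "0 0 38 0" --pt "0 0 -38 0" --pt "0 0 -38 0" --pt "0 0 38 0" --pt "0 0 38 0" --pt "0 0 -38 0" --pt "0 0 -38 0" --pt "0 0 0 0" --pt "0 0 0 0"

```text
time_s: 12.37
ee_pos: [0.5273, 0.1866, 0.2365]
tcp_rot: [-3.117, -0.179, 0.074]
wrist_force: [0.6, -0.4, -0.7]
gripper_width: 0.0169
```

```bash
python3 -c "
from h import *
s,A=st();print(s['joints'])"
```

```text
t 12.37 p [527.27 186.61 236.46] yaw 6.6 zaxis [-0.0486  0.0153 -0.9987] xaxis_z -0.0465 F [ 0.63 -0.37 -0.69] M [-0.021 -0.061  0.018] w 16.88
[0.12753533 0.05429713 1.76181076 0.02181055 1.37179236 0.00810703]
```

Emit:
jog_arm --pt "0 0 10 0" --pt "0 0 10 0" --pt "0 0 10 0" --pt "0 0 10 0" --pt "0 0 10 0" --pt "0 0 10 0" --pt "0 0 10 0" --pt "0 0 10 0" --pt "0 0 0 0" --pt "0 0 0 0"

```text
time_s: 13.2
ee_pos: [0.5315, 0.1873, 0.3398]
tcp_rot: [-3.117, -0.179, 0.043]
wrist_force: [-0.2, 1.0, -2.0]
gripper_width: 0.0172
```

```bash
python3 -c "
from h import *
s,A=st();print(s['joints'])"
```

```text
t 13.2 p [531.46 187.26 339.84] yaw 6.61 zaxis [-0.0288  0.0179 -0.9994] xaxis_z -0.0266 F [-0.2   0.97 -2.03] M [ 0.046 -0.033  0.033] w 17.17
[ 0.12771323 -0.0149459   1.64427701  0.0214168   1.53860732  0.01171152]
```

Emit:
jog_arm --pt "0 0 10 0" --pt "0 0 10 0" --pt "0 0 10 0" --pt "0 0 10 0" --pt "0 0 10 0" --pt "0 0 10 0" --pt "0 0 10 0" --pt "0 0 10 0" --pt "0 0 0 0" --pt "0 0 0 0"

```text
time_s: 14.03
ee_pos: [0.5307, 0.1871, 0.4276]
tcp_rot: [-3.117, -0.179, 0.047]
wrist_force: [-0.5, 0.5, -1.3]
gripper_width: 0.0172
```

Emit:
jog_arm --pt "0 4 -10 0" --pt "0 4 -20 0" --pt "0 4 -20 0" --pt "0 4 -20 0" --pt "0 4 -20 0" --pt "0 4 -20 0" --pt "0 4 -20 0" --pt "0 4 -20 0" --pt "0 0 -10 0" --pt "0 0 0 0"

```text
time_s: 14.87
ee_pos: [0.5243, 0.2215, 0.2486]
tcp_rot: [-3.118, -0.18, 0.066]
wrist_force: [0.5, -0.5, -2.0]
gripper_width: 0.017
```

```bash
python3 -c "
from h import *
s,A=st();print(s['joints'])"
```

```text
t 14.87 p [524.31 221.51 248.57] yaw 6.62 zaxis [-0.0434  0.0157 -0.9989] xaxis_z -0.0413 F [ 0.46 -0.45 -2.03] M [-0.037 -0.025  0.027] w 16.97
[0.18984137 0.06332712 1.72973661 0.02396489 1.38829775 0.06997427]
```

Emit:
jog_arm --pt "0 0 38 0" --pt "0 0 38 0" --pt "0 0 -38 0" --pt "0 0 -38 0" --pt "0 0 38 0" --pt "0 0 38 0" --pt "0 0 -38 0" --pt "0 0 -38 0" --pt "0 0 0 0" --pt "0 0 0 0"

```text
time_s: 15.7
ee_pos: [0.5202, 0.2199, 0.2477]
tcp_rot: [-3.119, -0.178, 0.079]
wrist_force: [0.3, 0.6, -1.0]
gripper_width: 0.0172
```

Emit:
jog_arm --pt "0 0 0 0" --pt "0 0 -5 0" --pt "0 0 -10 0" --pt "0 0 -15 0" --pt "0 0 -15 0" --pt "0 0 -10 0" --pt "0 0 -5 0" --pt "0 0 0 0" --pt "0 0 0 0"

```text
time_s: 16.45
ee_pos: [0.5251, 0.2207, 0.194]
tcp_rot: [-3.117, -0.178, 0.055]
wrist_force: [0.4, 0.3, -1.0]
gripper_width: 0.0171
```

```bash
python3 -c "
from h import *
s,A=st();print(s['joints'])"
```

```text
t 16.45 p [525.09 220.7  193.96] yaw 6.55 zaxis [-0.0365  0.0167 -0.9992] xaxis_z -0.0344 F [ 0.36  0.32 -0.98] M [-0.021 -0.066 -0.002] w 17.05
[0.18830692 0.11169189 1.78095562 0.02421707 1.28178745 0.0671388 ]
```

```bash
cat >> h.py <<'E'
D=np.array([0,.003,0]) # punch axis minus tool axis
def axis(A): d=A[:,2]+D; return d/np.linalg.norm(d)
E
python3 - <<'E'
from h import *
s,A=st(); d=axis(A); o=s["ee_pos"]+.0535*d; print("origin",o,"tip20",o+.02*d)
for n,w in(("scene",60),("top",60)):
    c,W=cam(n); S=[.5345,.2475,.059]; p=proj(c,S).astype(int); k=400/w
    a,b=p-w//2; b-=10
    f=lambda q:((proj(c,q)-[a,b]+.5)*k).round(0)
    print(n,"S",f(S),"orig",f(o),"tip20",f(o+.02*d),"tip36",f(o+.036*d))
    I=cv2.resize(c["image"][b:b+w,a:a+w,::-1],(400,400),interpolation=cv2.INTER_CUBIC)
    L=I if n=="scene" else np.hstack([L,I])
cv2.imwrite("pics/s2.png",L)
E
```

```text
t 16.45 p [525.09 220.7  193.96] yaw 6.55 zaxis [-0.0365  0.0167 -0.9992] xaxis_z -0.0344 F [ 0.36  0.32 -0.98] M [-0.021 -0.066 -0.002] w 17.05
origin [0.52313424 0.22174802 0.14050971] tip20 [0.52240401 0.2221414  0.12052692]
scene S [209. 275.] orig [162. 117.] tip20 [159. 160.] tip36 [157. 194.]
top S [207. 272.] orig [222. 267.] tip20 [236. 277.] tip36 [247. 285.]
```

View pics/s2.png

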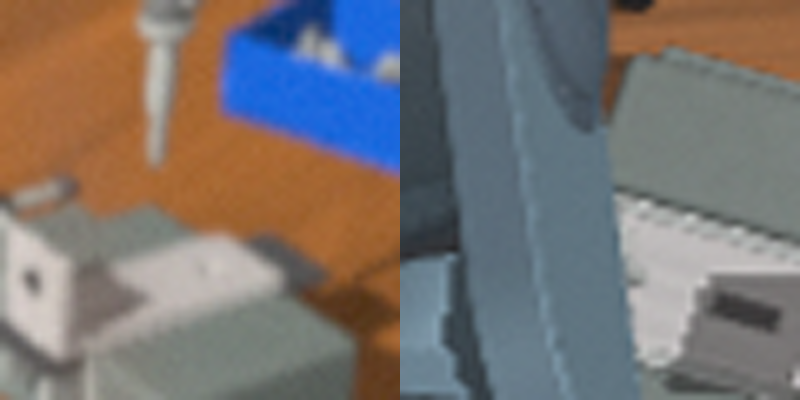

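The scene crop (left) shows the held punch with its tip at about (156,165), so the pin stands out about 22 mm. A faint round-hole mark shows near (208,267), where I predicted (209,275). The top view (right) is hidden by the arm.

```bash
python3 - <<'E'
from h import *
s,A=st(); d=axis(A); o=s["ee_pos"]+.0535*d
I=0
for i in range(8):
    c=robot.camera("scene"); I=I+c["image"].astype(float)/8
S=np.array([.5345,.2475,.059]); p=proj(c,S); print("S",p,"o",proj(c,o),"tip22",proj(c,o+.022*d),"collar",proj(c,o-.041*d))
a,b=p.astype(int)-[18,36]; np.save("pics/avg.npy",I)
C=I[b:b+54,a:a+36].mean(-1)
C=np.clip((C-60)*255/160,0,255).astype(np.uint8)
cv2.imwrite("pics/s3.png",cv2.resize(C,(400,600),interpolation=cv2.INTER_CUBIC)); print(a,b)
q=p.astype(int)
print(I[q[1]-5:q[1]+5,q[0]-6:q[0]+7].mean(-1).astype(int),q)
for r in range(int(proj(c,o)[1])-6,int(proj(c,o)[1])+12):
    u0=int(proj(c,o)[0]); print(r,I[r,u0-7:u0+8].mean(-1).astype(int))
E
```

```text
t 16.55 p [525.28 220.73 194.4 ] yaw 6.55 zaxis [-0.0358  0.0168 -0.9992] xaxis_z -0.0336 F [ 0.35  0.62 -0.65] M [-0.045 -0.034 -0.031] w 17.11
S [300.83886206 141.70566759] o [293.93865997 117.96820809] tip22 [293.43818763 125.07945475] collar [294.9051513  104.23526488]
282 105
[[124 126 129 135 137 140 146 151 154 152 140 122 105]
 [134 141 148 158 163 168 174 177 178 177 168 149 123]
 [156 163 171 176 180 182 184 185 185 185 183 174 154]
 [176 181 182 184 185 184 184 189 191 189 187 184 180]
 [183 184 185 185 184 181 181 190 196 192 190 187 187]
 [185 185 185 186 184 178 175 188 197 193 188 187 187]
 [184 186 186 186 187 184 178 187 191 187 187 186 187]
 [184 185 186 186 186 186 184 187 187 186 186 186 185]
 [185 185 186 187 186 186 186 185 186 184 180 177 174]
 [184 184 185 186 184 185 183 180 177 173 167 164 158]] [300 141]
111 [109 107 107 106 107 123 160 184 178 148 116 106 105 104 105]
112 [108 108 106 106 107 124 164 185 175 143 114 105 105 105 105]
113 [108 107 108 106 108 127 170 186 172 139 113 106 105 106 106]
114 [108 109 107 106 106 130 174 186 169 136 112 106 106 10
[... 230 characters left out ...]
115 145 165 148 119 107 106 105 106 105]
119 [104 103 103 104 106 115 142 163 143 117 107 106 106 106 106]
120 [103 104 104 107 109 117 142 161 139 116 107 106 106 106 107]
121 [105 106 108 109 109 118 146 159 137 116 107 107 107 106 108]
122 [108 111 109 108 108 121 148 159 133 113 108 106 108 110 110]
123 [109 111 109 109 109 122 150 157 129 111 106 109 109 110 108]
124 [111 109 110 108 109 120 146 150 126 111 108 109 109 109 108]
125 [111 109 108 109 110 115 131 137 120 111 109 109 107 107 106]
126 [110 109 110 110 110 111 115 118 114 110 108 107 106 106 105]
127 [110 110 110 110 109 109 111 110 109 108 107 106 105 106 106]
128 [110 111 110 110 111 111 110 109 109 107 106 106 105 107 107]
```

View pics/s3.png

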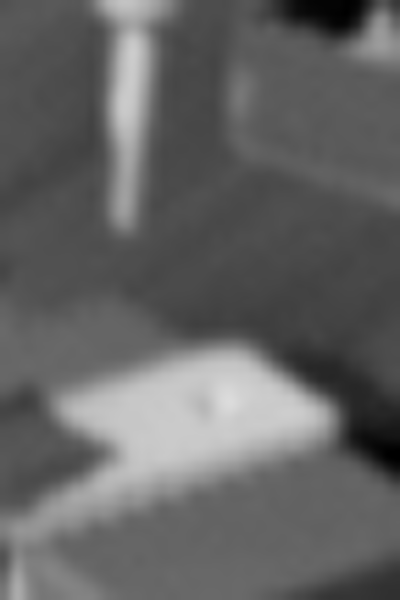

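Emit:
jog_arm --pt "1 2 -3 0" --pt "1.5 2.5 -6 0" --pt "1.5 2.5 -8 0" --pt "1.5 2.5 -8 0" --pt "1.5 2 -8 0" --pt "1 1 -6 0" --pt "0 0 -3 0" --pt "0 0 0 0" --pt "0 0 0 0"

```text
time_s: 17.7
ee_pos: [0.5327, 0.2346, 0.1454]
tcp_rot: [-3.118, -0.178, 0.06]
wrist_force: [-1.3, -0.2, -2.5]
gripper_width: 0.0174
```

```bash
cat >> h.py <<'E'
def tip(L=.022):
    s,A=st(); d=axis(A); o=s["ee_pos"]+.0535*d; print("d",d.round(4),"orig",(o*1000).round(2),"tip",((o+L*d)*1000).round(2)); return o,d
E
python3 -c "
from h import *
tip()"
```

```text
t 17.7 p [532.74 234.59 145.36] yaw 6.57 zaxis [-0.0397  0.016  -0.9991] xaxis_z -0.0376 F [-1.26 -0.17 -2.54] M [-0.01  -0.066  0.045] w 17.37
d [-0.0397  0.019  -0.999 ] orig [530.61 235.61  91.91] tip [529.74 236.02  69.93]
```

Emit:
jog_arm --pt "0.3 0 -1.5 0" --pt "0.5 0 -2 0" --pt "0.5 0 -2 0" --pt "0 0 -1.5 0" --pt "0 0 0 0" --pt "0 0 0 0"

```text
time_s: 18.2
ee_pos: [0.535, 0.2345, 0.1391]
tcp_rot: [-3.117, -0.178, 0.056]
wrist_force: [0.4, -0.7, -1.6]
gripper_width: 0.0167
```

Emit:
jog_arm --pt "0 0 -1 0" --pt "0 0 -1 0" --pt "0 0 0 0"

```text
time_s: 18.45
ee_pos: [0.5354, 0.2346, 0.1381]
tcp_rot: [-3.117, -0.178, 0.055]
wrist_force: [-0.4, -0.9, -0.3]
gripper_width: 0.0171
```

Emit:
jog_arm --pt "0 0 -0.7 0" --pt "0 0 0 0"

```text
time_s: 18.62
ee_pos: [0.5357, 0.2347, 0.138]
tcp_rot: [-3.117, -0.178, 0.054]
wrist_force: [-1.0, 0.4, 0.0]
gripper_width: 0.0169
```

```bash
python3 - <<'E'
from h import *
F=[]
for i in range(6):
    c=robot.camera("scene"); F.append(robot.get_state()["wrist_force"])
print(np.mean(F,0),np.std(F,0)); o,d=tip()
I=c["image"].astype(float).mean(-1)
print(proj(c,o),proj(c,o+.022*d))
u0,v0=proj(c,o+.022*d).astype(int); print(u0,v0)
for r in range(v0-8,v0+9): print(r,I[r,u0-7:u0+10].astype(int))
E
```

```text
[-0.95474503  0.01862548  0.78171719] [0.68825058 0.32955028 0.57596648]
t 18.92 p [535.73 234.64 138.  ] yaw 6.55 zaxis [-0.0355  0.0168 -0.9992] xaxis_z -0.0333 F [-0.1  -0.29  1.01] M [-0.083  0.192 -0.017] w 16.8
d [-0.0355  0.0198 -0.9992] orig [533.84 235.71  84.54] tip [533.06 236.14  62.56]
[298.88890905 135.36671454] [298.34818579 142.04550204]
298 142
134 [126 124 125 123 118 126 159 179 159 123 107 105 105 100 103 102 101]
135 [123 124 123 124 126 129 151 169 153 130 122 124 121 115 105  99  99]
136 [125 124 125 124 128 135 154 169 152 147 151 154 152 140 117 100  95]
137 [128 127 128 135 139 153 163 171 151 164 178 179 179 159 127 102  91]
138 [138 139 148 157 161 174 177 167 153 171 184 183 176 157 131 112 103]
139 [156 166 172 175 181 184 182 170 152 171 178 166 157 142 145 150 146]
140 [175 179 182 186 187 186 184 168 145 160 159 143 135 154 174 180 180]
141 [184 184 187 189 186 187 180 161 144 148 144 141 147 172 187 189 188]
142 [184 184 186 185 187 188 181 166 158 162 162 161 174 183 188 187 186]
143 [180 184 184 184 189 185 184 175 178 182 182 181 183 188 187 187 181]
144 [162 175 182 188 186 189 187 185 184 189 185 187 186 183 179 176 171]
145 [137 158 179 184 187 188 185 185 188 183 181 181 176 168 166 159 153]
146 [142 159 175 182 185 184 186 180 180 175 169 163 159 152 149 144 135]
147 [168 175 179 183 179 173 174 165 164 160 154 144 142 136 131 128 128]
148 [174 175 172 171 166 158 160 155 146 141 136 127 129 131 126 123 124]
149 [166 162 156 160 149 147 147 138 127 126 125 125 124 124 125 124 121]
150 [157 153 147 144 140 127 130 128 125 122 125 125 123 124 123 123 122]
```

Emit:
jog_arm --pt "0 0 2 0" --pt "0 0 3 0" --pt "0.3 1.5 1 0" --pt "0.5 3 0 0" --pt "0.5 3 0 0" --pt "0.3 2 0 0" --pt "0 1 0 0" --pt "0 0 0 0" --pt "0 0 0 0"

```text
time_s: 19.67
ee_pos: [0.537, 0.2465, 0.1429]
tcp_rot: [-3.117, -0.178, 0.055]
wrist_force: [-0.0, -1.0, -1.6]
gripper_width: 0.0169
```

```bash
python3 -c "
from h import *
tip(.0255)"
```

```text
t 19.67 p [537.02 246.5  142.94] yaw 6.56 zaxis [-0.0362  0.0168 -0.9992] xaxis_z -0.0341 F [-0.05 -0.99 -1.63] M [ 0.031 -0.044  0.016] w 16.92
d [-0.0362  0.0198 -0.9991] orig [535.08 247.55  89.49] tip [534.16 248.06  64.01]
```

Emit:
jog_arm --pt "0.3 -0.5 -1.5 0" --pt "0.3 -0.5 -2 0" --pt "0 0 -2 0" --pt "0 0 -1 0" --pt "0 0 0 0"

```text
time_s: 20.08
ee_pos: [0.5377, 0.2453, 0.1356]
tcp_rot: [-3.117, -0.178, 0.055]
wrist_force: [0.7, 0.7, -0.6]
gripper_width: 0.017
```

Emit:
jog_arm --pt "0 0 -1 0" --pt "0 0 -1 0" --pt "0 0 0 0"

```text
time_s: 20.33
ee_pos: [0.5382, 0.2459, 0.1342]
tcp_rot: [-3.115, -0.177, 0.053]
wrist_force: [-0.1, 0.7, -0.7]
gripper_width: 0.0173
```

Emit:
jog_arm --pt "0 0 -1 0" --pt "0 0 -1 0" --pt "0 0 0 0"

```text
time_s: 20.58
ee_pos: [0.5383, 0.2464, 0.1324]
tcp_rot: [-3.114, -0.177, 0.052]
wrist_force: [-0.6, 0.7, -0.3]
gripper_width: 0.0171
```

```bash
python3 -c "
from h import *
tip(.0255)"
```

```text
t 20.58 p [538.31 246.38 132.4 ] yaw 6.52 zaxis [-0.0345  0.0199 -0.9992] xaxis_z -0.032 F [-0.57  0.72 -0.33] M [0.252 0.001 0.003] w 17.08
d [-0.0345  0.0229 -0.9991] orig [536.46 247.61  78.94] tip [535.58 248.19  53.46]
```

Emit:
jog_arm --pt "0 0.6 0 0" --pt "0 0.4 0 0" --pt "0 0 0 0" --pt "0 0 0 0"

```text
time_s: 20.92
ee_pos: [0.5383, 0.2468, 0.1323]
tcp_rot: [-3.116, -0.177, 0.052]
wrist_force: [-0.6, 0.2, -0.4]
gripper_width: 0.0168
```

```bash
cat > f.py <<'E'
from h import *
F=[];M=[]
for i in range(5):
    robot.camera("scene"); s=robot.get_state(); F.append(s["wrist_force"]); M.append(s["moment"])
print(np.mean(F,0).round(2),np.mean(M,0).round(3)); tip(.0255)
E
python3 f.py
```

```text
[-0.21  0.08 -0.74] [0.096 0.01  0.007]
t 21.17 p [538.29 246.84 132.27] yaw 6.54 zaxis [-0.0347  0.0181 -0.9992] xaxis_z -0.0324 F [-1.03 -0.07 -0.36] M [ 0.139 -0.006  0.037] w 17.0
d [-0.0347  0.0211 -0.9992] orig [536.44 247.97  78.81] tip [535.56 248.51  53.34]
```

Emit:
jog_arm --pt "0 0.6 0 0" --pt "0 0.4 0 0" --pt "0 0 0 0" --pt "0 0 0 0"

```text
time_s: 21.5
ee_pos: [0.5383, 0.2474, 0.1322]
tcp_rot: [-3.117, -0.178, 0.053]
wrist_force: [0.2, -0.9, -0.1]
gripper_width: 0.0169
```

```bash
python3 f.py
```

```text
[-0.04 -0.74  0.12] [-0.067  0.007 -0.005]
t 21.75 p [538.36 247.42 132.28] yaw 6.55 zaxis [-0.0346  0.0169 -0.9993] xaxis_z -0.0325 F [-0.66 -0.6   0.62] M [-0.085  0.004 -0.014] w 17.09
d [-0.0346  0.0199 -0.9992] orig [536.51 248.48  78.82] tip [535.63 248.98  53.34]
```

Emit:
jog_arm --pt "-0.4 0.6 0 0" --pt "0 0 0 0" --pt "0 0 -1 0" --pt "0 0 -1 0" --pt "0 0 -1 0" --pt "0 0 0 0"

```text
time_s: 22.25
ee_pos: [0.5383, 0.2481, 0.1306]
tcp_rot: [-3.117, -0.178, 0.052]
wrist_force: [-0.9, -0.9, 2.8]
gripper_width: 0.0173
```

```bash
python3 f.py
```

```text
[-1.27 -1.03  3.26] [-0.18   0.379  0.006]
t 22.5 p [538.34 248.13 130.57] yaw 6.56 zaxis [-0.0339  0.0168 -0.9993] xaxis_z -0.0318 F [-1.64 -1.49  3.6 ] M [-0.167  0.338  0.024] w 16.79
d [-0.0339  0.0198 -0.9992] orig [536.53 249.19  77.11] tip [535.66 249.7   51.63]
```

Emit:
jog_arm --pt "0 0 -1.5 0" --pt "0 0 -1.5 0" --pt "0 0 -1 0" --pt "0 0 0 0"

```text
time_s: 22.83
ee_pos: [0.5386, 0.2483, 0.1282]
tcp_rot: [-3.117, -0.178, 0.052]
wrist_force: [-2.3, -0.9, 6.8]
gripper_width: 0.0171
```

```bash
python3 f.py
```

```text
[-2.42 -1.29  6.69] [-0.294  0.755  0.014]
t 23.08 p [538.68 248.3  128.43] yaw 6.57 zaxis [-0.034   0.0169 -0.9993] xaxis_z -0.0318 F [-1.84 -1.63  6.44] M [-0.301  0.734  0.011] w 17.36
d [-0.034   0.0199 -0.9992] orig [536.86 249.36  74.97] tip [535.99 249.87  49.49]
```

Emit:
jog_arm --pt "-0.3 0 -1.5 0" --pt "-0.3 0 -1.5 0" --pt "0 0 -1 0" --pt "0 0 0 0"

```text
time_s: 23.42
ee_pos: [0.5386, 0.2484, 0.1273]
tcp_rot: [-3.118, -0.179, 0.051]
wrist_force: [-3.9, -0.4, 7.3]
gripper_width: 0.0171
```

```bash
python3 f.py
```

```text
[-3.08 -1.5   7.12] [-0.33   0.819  0.011]
t 23.67 p [538.66 248.36 127.36] yaw 6.59 zaxis [-0.0337  0.0165 -0.9993] xaxis_z -0.0316 F [-3.05 -0.89  6.84] M [-0.307  0.745  0.039] w 16.61
d [-0.0337  0.0195 -0.9992] orig [536.86 249.4   73.9 ] tip [536.   249.9   48.42]
```

Emit:
jog_arm --pt "-1 0 0 0" --pt "-0.7 -0.3 0 0" --pt "0 0 0 0"

```text
time_s: 23.92
ee_pos: [0.5384, 0.2482, 0.1296]
tcp_rot: [-3.118, -0.179, 0.046]
wrist_force: [-2.3, -1.3, 4.8]
gripper_width: 0.017
```

```bash
python3 f.py
```

```text
[-1.92 -1.12  5.26] [-0.193  0.538 -0.009]
t 24.17 p [538.36 248.22 129.41] yaw 6.6 zaxis [-0.0304  0.0168 -0.9994] xaxis_z -0.0283 F [-1.99 -1.21  5.25] M [-0.183  0.523  0.014] w 16.67
d [-0.0304  0.0198 -0.9993] orig [536.73 249.28  75.95] tip [535.96 249.78  50.46]
```

Emit:
jog_arm --pt "-0.2 0 -2 0" --pt "-0.2 0 -2 0" --pt "-0.2 0 -2 0"

```text
time_s: 24.42
ee_pos: [0.5384, 0.2484, 0.1257]
tcp_rot: [-3.118, -0.18, 0.045]
wrist_force: [-3.7, -1.9, 9.6]
gripper_width: 0.0169
```

Emit:
jog_arm --pt "-0.3 0 -2 0"

```text
time_s: 24.5
ee_pos: [0.5384, 0.2485, 0.1249]
tcp_rot: [-3.118, -0.18, 0.044]
wrist_force: [-5.1, -1.3, 11.0]
gripper_width: 0.017
```

Emit:
jog_arm --pt "-0.8 0 -1.8 0"

```text
time_s: 24.58
ee_pos: [0.5383, 0.2485, 0.1246]
tcp_rot: [-3.118, -0.18, 0.043]
wrist_force: [-2.6, -2.4, 11.7]
gripper_width: 0.0173
```

Emit:
jog_arm --pt "-0.5 0 -2 0"

```text
time_s: 24.67
ee_pos: [0.5384, 0.2486, 0.1244]
tcp_rot: [-3.118, -0.181, 0.041]
wrist_force: [-4.5, -1.7, 11.9]
gripper_width: 0.0168
```

Emit:
jog_arm --pt "-0.5 0 -2.4 0"

```text
time_s: 24.75
ee_pos: [0.5384, 0.2486, 0.1238]
tcp_rot: [-3.118, -0.181, 0.04]
wrist_force: [-4.9, -1.9, 12.5]
gripper_width: 0.017
```

Emit:
jog_arm --pt "-0.4 0 -2.3 0"

```text
time_s: 24.83
ee_pos: [0.5383, 0.2487, 0.1233]
tcp_rot: [-3.118, -0.181, 0.04]
wrist_force: [-4.6, -3.2, 12.3]
gripper_width: 0.017
```

Emit:
jog_arm --pt "-0.4 0 -2.2 0"

```text
time_s: 24.92
ee_pos: [0.5383, 0.2487, 0.1227]
tcp_rot: [-3.119, -0.182, 0.04]
wrist_force: [-4.5, -1.8, 10.6]
gripper_width: 0.0171
```

Emit:
jog_arm --pt "-0.2 0 -1.2 0"

```text
time_s: 25.0
ee_pos: [0.5381, 0.2486, 0.1222]
tcp_rot: [-3.119, -0.182, 0.04]
wrist_force: [-2.0, -1.4, 4.7]
gripper_width: 0.017
```

Emit:
jog_arm --pt "0 0 -1.1 0"

```text
time_s: 25.08
ee_pos: [0.5385, 0.2487, 0.1215]
tcp_rot: [-3.119, -0.182, 0.038]
wrist_force: [-0.9, 0.4, 1.8]
gripper_width: 0.0171
```

Emit:
jog_arm --pt "0 0 -0.8 0"

```text
time_s: 25.17
ee_pos: [0.5387, 0.2489, 0.1209]
tcp_rot: [-3.118, -0.182, 0.037]
wrist_force: [-2.2, -0.6, 7.6]
gripper_width: 0.017
```

The force fell from 14 N to about 4 N and then rose at the stop, so the punch has snapped. Lifting now.

Emit:
jog_arm --pt "0 0 1.5 0" --pt "0 0 4 0" --pt "0 0 6 0" --pt "0 0 10 0" --pt "0 0 12 0" --pt "0 0 12 0" --pt "0 0 12 0" --pt "0 0 10 0" --pt "0 0 5 0" --pt "0 0 0 0"

```text
time_s: 26.0
ee_pos: [0.5382, 0.2489, 0.1984]
tcp_rot: [-3.118, -0.181, 0.037]
wrist_force: [0.1, -0.0, -1.6]
gripper_width: 0.0168
```

```bash
cat > s4.py <<'E'
from h import *
o,d=tip(.0255); c=robot.camera("scene")
p=proj(c,o-.04*d).astype(int); a,b=p-[35,30]; k=8
f=lambda q:((proj(c,q)-[a,b]+.5)*k).round(0); print("orig",f(o),"tip",f(o+.0255*d),"collar",f(o-.041*d))
cv2.imwrite("pics/s4.png",cv2.resize(c["image"][b:b+70,a:a+70,::-1],None,fx=k,fy=k,interpolation=cv2.INTER_CUBIC))
E
python3 s4.py
```

```text
t 26.0 p [538.21 248.89 198.42] yaw 6.67 zaxis [-0.0246  0.017  -0.9996] xaxis_z -0.0224 F [ 0.09 -0.02 -1.59] M [-0.023 -0.045  0.007] w 16.77
d [-0.0246  0.02   -0.9995] orig [536.89 249.96 144.95] tip [536.27 250.47 119.46]
orig [282. 358.] tip [277. 424.] collar [290. 248.]
```

View pics/s4.png

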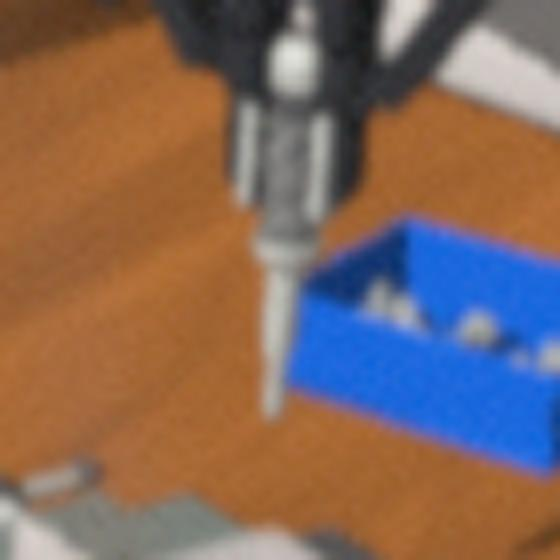

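The picture shows the punch held straight, with its point sprung out to about (270,416). Now going back to the block.

Emit:
jog_arm --pt "0 0 8 0" --pt "0 0 12 0" --pt "0 0 12 0" --pt "0 0 12 0" --pt "0 0 12 0" --pt "0 0 12 0" --pt "0 0 12 0" --pt "0 -5 8 0" --pt "0 -10 0 0" --pt "0 -15 0 0"

```text
time_s: 26.88
ee_pos: [0.537, 0.2188, 0.296]
tcp_rot: [-3.117, -0.187, 0.037]
wrist_force: [-0.9, -0.5, -2.0]
gripper_width: 0.017
```

Emit:
jog_arm --pt "1 -22 0 0" --pt "1 -22 0 0" --pt "1 -22 0 0" --pt "1 -22 0 0" --pt "1 -22 0 0" --pt "1 -22 0 0" --pt "1 -22 0 0" --pt "1 -22 0 0" --pt "1 -22 0 0" --pt "1 -22 0 0"

```text
time_s: 27.72
ee_pos: [0.5423, -0.0172, 0.2936]
tcp_rot: [-3.118, -0.187, 0.046]
wrist_force: [0.1, -0.4, -1.8]
gripper_width: 0.0168
```

```bash
python3 -c "
from h import *
tip(.0255)"
```

```text
t 27.72 p [542.32 -17.22 293.61] yaw 6.88 zaxis [-0.0305  0.0156 -0.9994] xaxis_z -0.0284 F [ 0.11 -0.42 -1.79] M [0.02  0.015 0.004] w 16.84
d [-0.0305  0.0186 -0.9994] orig [540.68 -16.23 240.14] tip [539.91 -15.76 214.66]
```

Emit:
jog_arm --pt "2.5 -22 0 0" --pt "2.5 -22 0 0" --pt "2.5 -22 0 0" --pt "2.5 -22 0 0" --pt "2.5 -22 0 0" --pt "2.5 -22 0 0" --pt "2.5 -22 0 0" --pt "2.5 -22 0 0" --pt "2.5 -22 0 0" --pt "2.5 -20 0 0"

```text
time_s: 28.55
ee_pos: [0.5595, -0.2534, 0.2894]
tcp_rot: [-3.116, -0.176, 0.061]
wrist_force: [-0.2, -0.1, -0.5]
gripper_width: 0.0168
```

Emit:
jog_arm --pt "1 -14 0 0" --pt "1 -8 0 0" --pt "1 -4 0 0" --pt "0 0 0 0" --pt "0 0 0 0" --pt "0 0 0 0"

```text
time_s: 29.05
ee_pos: [0.5599, -0.2846, 0.2873]
tcp_rot: [-3.113, -0.168, 0.066]
wrist_force: [-0.1, -0.7, -1.8]
gripper_width: 0.0172
```

```bash
python3 -c "
from h import *
tip(.0255)"
```

```text
t 29.05 p [ 559.87 -284.56  287.26] yaw 6.22 zaxis [-0.0436  0.0206 -0.9988] xaxis_z -0.0411 F [-0.1  -0.69 -1.83] M [-0.014 -0.034 -0.034] w 17.25
d [-0.0436  0.0236 -0.9988] orig [ 557.54 -283.29  233.82] tip [ 556.43 -282.69  208.36]
```

Emit:
jog_arm --pt "2 -0.7 -6 0" --pt "2 -0.7 -12 0" --pt "2 -0.7 -12 0" --pt "2 -0.7 -12 0" --pt "2 -0.7 -12 0" --pt "2 -0.7 -12 0" --pt "2 -0.6 -12 0" --pt "0 0 -6 0" --pt "0 0 0 0" --pt "0 0 0 0"

```text
time_s: 29.88
ee_pos: [0.5743, -0.2849, 0.1906]
tcp_rot: [-3.108, -0.175, 0.073]
wrist_force: [-0.7, -0.3, -1.5]
gripper_width: 0.0171
```

```bash
python3 -c "
from h import *
tip(.0255)"
```

```text
t 29.88 p [ 574.26 -284.95  190.56] yaw 6.5 zaxis [-0.0485  0.0246 -0.9985] xaxis_z -0.0454 F [-0.67 -0.35 -1.51] M [-0.082 -0.007 -0.053] w 17.08
d [-0.0485  0.0276 -0.9984] orig [ 571.66 -283.47  137.15] tip [ 570.43 -282.76  111.69]
```

Emit:
jog_arm --pt "0.3 -1.5 -2 0" --pt "0.4 -2 -4 0" --pt "0.3 -1.5 -4 0" --pt "0 -0.3 -2 0" --pt "0 0 0 0" --pt "0 0 0 0"

```text
time_s: 30.38
ee_pos: [0.5765, -0.2921, 0.1802]
tcp_rot: [-3.112, -0.175, 0.067]
wrist_force: [-0.6, -0.1, -1.4]
gripper_width: 0.0171
```

```bash
python3 s4.py
```

```text
t 30.38 p [ 576.45 -292.11  180.16] yaw 6.46 zaxis [-0.0445  0.0216 -0.9988] xaxis_z -0.0418 F [-0.6  -0.13 -1.4 ] M [ 0.014 -0.027 -0.009] w 17.1
d [-0.0445  0.0246 -0.9987] orig [ 574.08 -290.79  126.73] tip [ 572.94 -290.17  101.26]
orig [312. 374.] tip [326. 451.] collar [288. 243.]
```

View pics/s4.png

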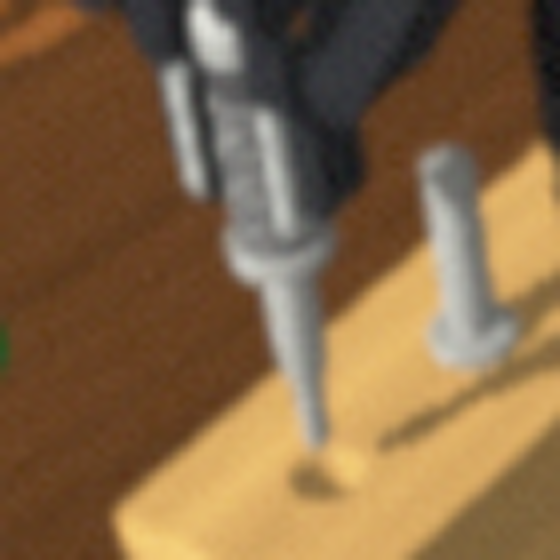

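Emit:
jog_arm --pt "-0.6 1 -1 0" --pt "-0.5 1 -3 0" --pt "0 0.3 -4 0" --pt "0 0 -4 0" --pt "0 0 -2 0" --pt "0 0 0 0" --pt "0 0 0 0"

```text
time_s: 31.02
ee_pos: [0.5753, -0.2893, 0.1651]
tcp_rot: [-3.112, -0.175, 0.067]
wrist_force: [0.2, -0.1, -1.8]
gripper_width: 0.0172
```

```bash
python3 f.py
```

```text
[-0.37 -0.18 -1.67] [-0.019 -0.032 -0.007]
t 31.27 p [ 575.54 -289.51  165.71] yaw 6.48 zaxis [-0.0432  0.0207 -0.9989] xaxis_z -0.0406 F [-0.53 -0.34 -1.52] M [-0.014  0.053  0.034] w 17.39
d [-0.0432  0.0237 -0.9988] orig [ 573.23 -288.25  112.27] tip [ 572.13 -287.64   86.8 ]
```

Emit:
jog_arm --pt "-0.2 0 -2 0" --pt "-0.3 0 -4 0" --pt "-0.3 0 -4 0" --pt "-0.2 0 -4 0" --pt "0 0 -2 0" --pt "0 0 0 0"

```text
time_s: 31.77
ee_pos: [0.5745, -0.2896, 0.1483]
tcp_rot: [-3.113, -0.175, 0.065]
wrist_force: [-0.5, -0.1, -2.0]
gripper_width: 0.017
```

```bash
python3 f.py
```

```text
[ 0.06  0.34 -1.54] [-0.024 -0.005  0.01 ]
t 32.02 p [ 575.01 -289.98  149.49] yaw 6.47 zaxis [-0.0413  0.0192 -0.999 ] xaxis_z -0.0389 F [ 0.5   0.55 -1.51] M [-0.03  -0.04   0.015] w 17.39
d [-0.0413  0.0222 -0.9989] orig [ 572.81 -288.8    96.05] tip [ 571.75 -288.23   70.58]
```

Emit:
jog_arm --pt "-0.5 0.3 -1 0" --pt "-0.5 0.3 -2 0" --pt "-0.3 0 -3 0" --pt "0 0 -3 0" --pt "0 0 -3 0" --pt "0 0 -1 0" --pt "0 0 0 0"

```text
time_s: 32.6
ee_pos: [0.5738, -0.2895, 0.1357]
tcp_rot: [-3.115, -0.175, 0.061]
wrist_force: [0.5, 0.9, -1.6]
gripper_width: 0.017
```

```bash
python3 f.py
```

```text
[-0.18  0.09 -1.7 ] [ 0.007 -0.039  0.008]
t 32.85 p [ 574.14 -289.7   136.47] yaw 6.47 zaxis [-0.0394  0.0178 -0.9991] xaxis_z -0.0372 F [ 0.01  0.28 -0.63] M [ 0.03  -0.054  0.004] w 17.38
d [-0.0394  0.0208 -0.999 ] orig [ 572.03 -288.58   83.02] tip [ 571.03 -288.05   57.55]
```

Emit:
jog_arm --pt "-0.4 0.2 -1 0" --pt "-0.4 0.2 -3 0" --pt "-0.2 0 -4 0" --pt "0 0 -4 0" --pt "0 0 -3 0" --pt "0 0 -1 0" --pt "0 0 0 0"

```text
time_s: 33.43
ee_pos: [0.573, -0.2892, 0.1189]
tcp_rot: [-3.116, -0.176, 0.06]
wrist_force: [0.8, -0.1, -1.6]
gripper_width: 0.0167
```

```bash
python3 f.py
```

```text
[ 0.    0.36 -1.62] [-0.006 -0.025  0.015]
t 33.68 p [ 573.43 -289.56  119.8 ] yaw 6.47 zaxis [-0.0381  0.0168 -0.9991] xaxis_z -0.0359 F [-0.8   0.2  -1.55] M [ 0.028 -0.014 -0.017] w 17.09
d [-0.0381  0.0198 -0.9991] orig [ 571.4  -288.5    66.35] tip [ 570.43 -287.99   40.88]
```

Emit:
jog_arm --pt "0 0 -1 0" --pt "-0.2 0.1 -2 0" --pt "-0.2 0.1 -3 0" --pt "0 0 -2.5 0" --pt "0 0 -1.5 0" --pt "0 0 0 0" --pt "0 0 0 0"

```text
time_s: 34.27
ee_pos: [0.5731, -0.2896, 0.1092]
tcp_rot: [-3.118, -0.176, 0.057]
wrist_force: [-0.1, 0.3, -2.6]
gripper_width: 0.0172
```

```bash
python3 f.py
```

```text
[-0.19  0.12 -1.45] [ 0.021 -0.021 -0.017]
t 34.52 p [ 573.21 -289.68  109.63] yaw 6.47 zaxis [-0.0373  0.0158 -0.9992] xaxis_z -0.0353 F [-0.75  0.39 -1.8 ] M [ 0.018 -0.007 -0.05 ] w 17.3
d [-0.0373  0.0188 -0.9991] orig [ 571.22 -288.67   56.18] tip [ 570.27 -288.19   30.7 ]
```

Emit:
jog_arm --pt "-0.3 0.1 -1.2 0" --pt "-0.3 0.1 -1.2 0" --pt "0 0 -0.8 0" --pt "0 0 0 0"

```text
time_s: 34.85
ee_pos: [0.5728, -0.2896, 0.1065]
tcp_rot: [-3.119, -0.176, 0.056]
wrist_force: [-0.1, 0.9, -1.2]
gripper_width: 0.0172
```

```bash
python3 f.py
```

```text
[ 0.04  0.31 -1.85] [-0.034 -0.024  0.012]
t 35.1 p [ 572.92 -289.67  106.77] yaw 6.47 zaxis [-0.0363  0.0152 -0.9992] xaxis_z -0.0344 F [-0.05  0.48 -0.97] M [-0.025 -0.051  0.052] w 17.07
d [-0.0363  0.0182 -0.9992] orig [ 570.97 -288.7    53.32] tip [ 570.04 -288.23   27.84]
```

Emit:
jog_arm --pt "0 0 -1 0" --pt "0 0 -0.5 0" --pt "0 0 0 0"

```text
time_s: 35.35
ee_pos: [0.5732, -0.2899, 0.1062]
tcp_rot: [-3.119, -0.176, 0.055]
wrist_force: [0.4, -0.2, -2.2]
gripper_width: 0.017
```

Emit:
jog_arm --pt "0 0 0 0" --pt "0 0 0 0" --pt "0 0 0 0" --pt "0 0 0 0" --pt "0 0 0 0" --fingers 26

```text
time_s: 35.77
ee_pos: [0.574, -0.2905, 0.1071]
tcp_rot: [-3.121, -0.176, 0.051]
wrist_force: [-0.4, 0.5, 0.0]
gripper_width: 0.0258
```

Emit:
jog_arm --pt "0 0 0 0" --pt "0 0 0 0" --pt "0 0 0 0" --pt "0 0 0 0" --pt "0 0 0 0" --fingers 50

```text
time_s: 36.18
ee_pos: [0.5741, -0.2906, 0.1072]
tcp_rot: [-3.121, -0.176, 0.051]
wrist_force: [-0.4, -0.3, 0.5]
gripper_width: 0.0503
```

```bash
python3 f.py
```

```text
[-0.38  0.3  -0.29] [-0.021 -0.044  0.009]
t 36.43 p [ 574.13 -290.58  107.18] yaw 6.46 zaxis [-0.0333  0.0129 -0.9994] xaxis_z -0.0317 F [-0.23  0.56  0.31] M [-0.024 -0.077 -0.001] w 50.37
d [-0.0333  0.0159 -0.9993] orig [ 572.35 -289.73   53.72] tip [ 571.5  -289.32   28.24]
```

Released with no force. Lifting straight up, clear of the tools.

Emit:
jog_arm --pt "0 0 4 0" --pt "0 0 8 0" --pt "0 0 12 0" --pt "0 0 15 0" --pt "0 0 15 0" --pt "0 0 15 0" --pt "0 0 15 0" --pt "0 0 15 0" --pt "0 0 10 0" --pt "0 0 0 0"

```text
time_s: 37.27
ee_pos: [0.5744, -0.2907, 0.2304]
tcp_rot: [-3.125, -0.176, 0.044]
wrist_force: [0.1, -0.5, -0.1]
gripper_width: 0.0502
```

Emit:
jog_arm --pt "-5 -5 5 0" --pt "-12 -10 0 0" --pt "-12 -10 0 0" --pt "-12 -10 0 0" --pt "-12 -10 0 0" --pt "-12 -10 0 0" --pt "-5 -5 0 0" --pt "0 0 0 0" --pt "0 0 0 0" --pt "0 0 0 0"

```text
time_s: 38.1
ee_pos: [0.4933, -0.3555, 0.2308]
tcp_rot: [-3.119, -0.172, 0.055]
wrist_force: [-0.7, 0.7, 0.3]
gripper_width: 0.0502
```

```bash
python3 - <<'E'
from h import *
c,W=cam("scene"); p0=np.array([.5705,-.2875,.052])
w=W[200:265,140:185].reshape(-1,3)
for n,(a,b) in {"cap":(.150,.170),"mid":(.105,.145)}.items():
    m=(w[:,2]>a)&(w[:,2]<b)&(np.hypot(w[:,0]-.571,w[:,1]+.2875)<.02); print(n,m.sum(),np.median(w[m],0),w[m].max(0))
d=np.load("pics/scene0.npz")["W"][200:265,140:185].reshape(-1,3)
for n,(a,b) in {"cap":(.150,.170),"mid":(.105,.145)}.items():
    m=(d[:,2]>a)&(d[:,2]<b)&(np.hypot(d[:,0]-.571,d[:,1]+.2875)<.02); print("start",n,m.sum(),np.median(d[m],0),d[m].max(0))
k=4; cv2.imwrite("pics/s5.png",cv2.resize(c["image"][120:290,110:310,::-1],(800,600)[:2] if 0 else (700,595),interpolation=cv2.INTER_CUBIC))
E
```

```text
cap 118 [ 0.57722292 -0.29448816  0.16113572] [ 0.58356474 -0.28234777  0.16690371]
mid 179 [ 0.5794922  -0.29649543  0.12476653] [ 0.58284596 -0.2838119   0.14474611]
start cap 116 [ 0.5757449 -0.2936357  0.1613767] [ 0.58309757 -0.28267043  0.16694596]
start mid 177 [ 0.57792555 -0.29502377  0.12451277] [ 0.5812184  -0.28186676  0.14496932]
```

View pics/s5.png

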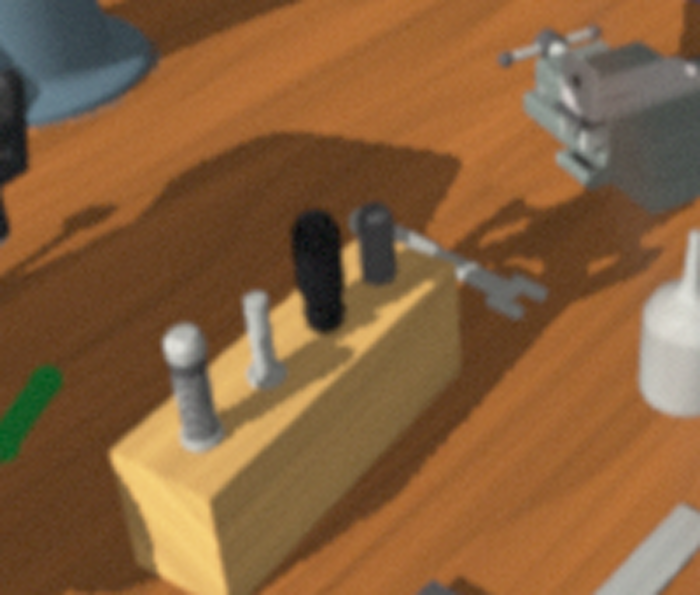

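The punch stands on its collar in its own hole, with its cap at (185,345) and collar at (200,437). It is within about 2 mm of where it started. The neighbouring tools are untouched and the gripper is clear.

```bash
python3 -c "
from plant import robot
print(robot.job_done())"
```

```text
the job is handed in; nothing more can be done
None
```

The drill spot is marked and the punch is back in its own hole. I handed the job in at about 38 s of the 69 s allowed; no verdict is reported.

- **Finding the hole:** I touched the point lightly on the bracket's flat leg (about 2.5 N) to get its length, about 25.5 mm. I then felt it into the round hole, where it came to rest about 6 mm lower, on the blank.
- **Snap:** The vertical force rose to about 14 N, dropped to about 3–4 N as the spring snapped, and rose to about 9 N at the pin's stop. I lifted off at that reading. My peak estimate was about 15 N including the side force, so below the 20 N limit. I read the force only once per row, so a shorter peak could have been missed.
- **After lifting:** The picture showed the point sprung out again.
- **Last check:** The punch stands upright on its collar, about 2 mm at most from its start position by depth readings. The other block tools look unmoved and the gripper was open and clear. I did not check the oil can, tape and square by measurement.
- **What disagreed:**
  - Fast moves tilted the tool by up to about 0.08 rad; I brought that down to about 0.03–0.04 rad before pressing.
  - A side force of up to 5 N built up while pressing.
  - The two cameras placed the hole about 3 mm apart, which I settled by feel. My estimate was that the punch stood about 1–2 mm from the spot.

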